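# Slide the damp pot to its drying place and cover it

## Robot

A 6-joint arm with a two-finger parallel gripper is mounted at the origin on the work surface. World frame = base frame: x ahead of the robot, y to its left, z up, the work surface at z = 0. Lengths are in m, angles in degrees, forces in N, time in s.
With the tool pointing down it reaches from about 0.3 to 0.75 m from the base axis. Payload 8.5 kg.
Tool frame: the origin (TCP) lies between the finger pads; the fingertips stand env.finger_overhang ahead of it and the grasp point (between the pads) lies 2 mm behind it (env.finger_overhang is the distance from the TCP to the fingertips, in m); z points along the fingers, y is the line along which they close (so a half turn about z gives the same grasp; the last joint's range is limited). The gripper opens to 85 mm and grips with 20 to 120 N. Pads are 22 mm wide; open, the fingers measure 114 mm over their backs; the gripper's body (76 mm by 85 mm) begins 54 mm behind the grasp point. The pads swing forward as they close: fully open they stand 13 mm farther back than shut.
Start: joints at [57.737, 21.807, 74.336, -0, 83.858, -12.336], TCP at [0.187, 0.517, 0.248] pointing down, gripper open.
Joint ranges: [-178.18, 178.18], [-50.72, 133.34], [12.68, 142.11], [-81.47, 261.47], [9.98, 163.14], [-165.26, 165.26]. Speed limits (degrees/s): [136.94, 136.94, 180, 180, 180, 180].

## Interface

Orientations are given as a 3x3 rotation matrix whose columns are the frame's x, y, z axes.
In Python, from rig import env gives the robot as it stands. The module is installed in compiled form; this text tells all that it offers.
- The arm moves only by the tool jog_arm, never from a script. Its arguments are lists of equal length, an entry for each row: "hand": the finger opening in m, from 0 to 0.0854; "travel": the shift along the world's x, y, z in m, a list of three; "yaw": the turn about the world's z in rad. A call has exactly 5 rows; each row shifts and turns the commanded pose from where the row before left it; what a row does not reach is not made up. A row lasts 1/8 s, in which the tool goes at most 62.5 mm and 10.7 degrees, less where a joint would pass 70% of its speed; a pose out of reach is approached as far as the arm can. A call is refused whole if a number of a shift passes 0.0625 or a number of a turn 0.188, either way. A call with a gripper value outside its range is refused whole. The fingers move at their own pace and stop on an object; "grip_force" is the grip in N (left out, the last holds). Time passes only in rows, so rows that do not move let the fingers close, or fill a call up. It gives the time, the measured TCP pose, the force, the opening and the grip force at its end, in the units of the state.
- env.observe(): the state, without advancing time (a new reading comes with each control period).
- env.get_image(name): name is "scene" or "top" or "wrist"; returns the picture (384x512x3 uint8, red, green, blue); there is no depth.
- env.calibration(name): a dict with "fx", "fy", "cx", "cy" (pixels), "k1" (the pictures are not rectified: a ray, as slopes to the right and down, at radius r is drawn at 1 + k1 r^2 times it, then the intrinsics apply), "position" and "rotation" of the camera in the world; the wrist camera has in their place "hand_eye" (4x4, takes a point from camera to tool coordinates, whose origin is the TCP and whose axes are the flange's). Camera axes: x right, y down, z forward; pixel columns grow to the right and rows downward; lengths in m; the calibration is good to about 2 mm. A picture is of the moment at which its call begins: read the wrist's pose just before it. calibration takes no time and is no camera call.
- env.close_job(): hands the job in; it is judged then, once.
The state is a dict: "time_s": time; "q": joint angles; "qvel": joint speeds; "joint_efforts": joint torques, N m; "position": TCP position; "tool_rot": TCP orientation; "ft_force": force on the tool from outside, world axes, zero at the start; "wrist_torque": the same for the moment, N m; "grip_width": finger opening in m; "gripper_force": force on a finger pad.
Only numpy, scipy, OpenCV 4.12 (cv2) and the standard library are available. Lean on these libraries where they do the work, as an engineer would, in place of code of your own. Each camera call takes 0.05 s, during which the arm holds its last target. There are 200 camera calls.

## Task

The damp clay pot stands on the drawn circle: slide it to the middle of the drawn square, upright and without lifting it off the table, around the jar that stands between. Then press the notched end of the plaster tile down into its tray so that the other end tips up, take the tile out there and gently lay it flat and centred over the pot's mouth as a cover. Leave the pot in the square and the jar where it stands.

Things in the scene. Friction and masses are not known exactly. Their poses are not given: they have to be found in the camera images.
- pot_center (a point): Damp clay pot, tan: round belly 120 mm across (widest 36 mm above the table), foot 100 mm across, straight open neck 48 mm outside (36 mm inside) from 76 mm up to the rim at 116 mm. About 0.5 kg; its smooth foot slides easily (friction about 0.35), but a hard pull at the neck can tip it. This point is on its axis, half-way up, 58 mm above its foot; z is up along its axis.
- pot_goal (a point): Centre, on the table, of the square drawn in dark line, 130 mm a side: the place the pot must go to. The pot starts in a circle of the same dark line, 120 mm across, elsewhere on the table. The lines are flat and do not obstruct.
- tile_center (a point): Plaster tile, off-white plate 110 x 64 x 12 mm (its x, y, z), about 0.1 kg; this point is its centre. It lies at first in the tray, its top flush with the tray's top, with gaps of 2 mm all round. It is loose.
- tray_top (a point): Centre of the top of the wooden tip-up tray, fixed, 130 x 84 x 48 mm high (its x, y, z). Pocket 114 x 68 mm. The tile rests on a ledge 36 mm above the table that ends 3 mm to the +x side of this point; beyond it, under the tile's +x end, the pocket is hollow to 5 mm above the table. The +x end wall has a thumb notch 30 mm wide, 14 mm deep.
- tray: The same tray, origin under its centre. Pressing the tile's top about 20 mm from its +x end down by 20 to 25 mm (a few N) tips it into the hollow, where it stays leaning on the +x wall by itself at about 33 degrees. Its -x end then stands up, end face centred 38 mm to the -x side of the tray's centre and 22 mm above the tray's top, its 64 mm width free.
- jar_mid (a point): Small amber jar, 54 mm across, 62 mm high, loose, between the circle and the square; middle of it. Leave alone. (Other studio things lie further off and are not listed.)
- pot_rim (a point): Middle of the pot's mouth, on its axis at the height of the rim, 116 mm above its foot.
- pot: The same pot; origin at the centre of its foot's underside.
- tile: The same tile; origin at the centre of its underside.

How it is judged (in metres and radians):
On the way, in this order (a step that is already met when the one before it is completed fails the run):
1. the pot stands in the square, its axis within 15 mm of the middle (horizontal distance between pot_center and pot_goal below 0.015 m and angle between pot_center's own z axis and vertical below 0.06 rad and linear speed of pot below 0.02 m/s), for 0.2 s.
2. the tile is tipped up in its tray (more than 0.35 rad) (angle between tile_center's own z axis and vertical above 0.35 rad and horizontal distance between tile_center and tray_top below 0.04 m), for 0.2 s.
At the end, for the whole second after the job is handed in: The pot stands upright on the table with its axis within 15 mm of the square's middle; the tile lies flat on its rim, its centre within 15 mm of the pot's axis; both at rest, released (all of step 1 and height (world z) of pot_center below 0.062 m and horizontal distance between tile_center and pot_rim below 0.015 m and angle between the z axis of tile_center and the z axis of pot_rim, either way round below 0.08 rad and height (world z) of tile_center between 0.116 and 0.127 m and linear speed of tile below 0.02 m/s); the robot touches nothing.
It fails at once if the pot is lifted off the table (its centre more than 8 mm higher than when standing) (height (world z) of pot_center above 0.066 m).
It fails at once if the pot is tipped by more than 0.25 rad (angle between pot_center's own z axis and vertical above 0.25 rad).
It fails at once if the tile is dropped or pressed on the pot with more than 30 N (contact force between tile and pot above 30 N).
It fails at once if the jar is moved by more than 25 mm (distance of jar_mid from where it was at the start of the episode above 0.025 m).
It also fails if it takes over 67 s, if anything falls off the work surface, if the arm or the gripper's body presses on something with over 40 N, if the wrist force passes 120 N, or if a joint passes its speed limit or range.

## Working session

There is one attempt and no reset: what is moved stays moved. The work goes in short steps, Python scripts to look and compute and a tool call to move; the robot and the scene stay as the last step left them, time stands still between calls to the robot, and variables do not carry over. Pictures are saved under pics/ and viewed, at most 12 in all, crops included, and the job is handed in when it is done.

Besides the shell and the picture viewer there is one more tool, called after ">>>" as a command line: name --pt "numbers of a row" for each row, then --argument value for the rest. jog_arm: Moves the arm, as the interface text tells. Its arguments: {"type":"object","properties":{"hand":{"type":"array"},"travel":{"type":"array"},"yaw":{"type":"array"},"grip_force":{"type":"number"}},"required":["hand","travel","yaw"]}

```bash
mkdir -p pics; cat > h.py <<'E'
import numpy as np, cv2
from rig import env
def cam(n,st=None):
    c=env.calibration(n)
    K=np.array([[c['fx'],0,c['cx']],[0,c['fy'],c['cy']],[0,0,1]])
    if 'hand_eye' in c:
        st=st or env.observe(); T=np.eye(4);T[:3,:3]=st['tool_rot'];T[:3,3]=st['position'];T=T@np.array(c['hand_eye']);return K,c['k1'],T[:3,:3],T[:3,3]
    return K,c['k1'],np.array(c['rotation']),np.array(c['position'])
def ray(C,uv):
    K,k1,R,p=C; d=np.array([(uv[0]-K[0,2])/K[0,0],(uv[1]-K[1,2])/K[1,1]]); s=d.copy()
    for _ in range(30): s=d/(1+k1*(s@s))
    v=R@np.array([s[0],s[1],1]);return p,v/np.linalg.norm(v)
def atz(C,uv,z):
    p,v=ray(C,uv);return p+v*(z-p[2])/v[2]
def tri(rs):
    A=0;b=0
    for p,v in rs:
        M=np.eye(3)-np.outer(v,v);A=A+M;b=b+M@p
    return np.linalg.solve(A,b)
def proj(C,X):
    K,k1,R,p=C;x=R.T@(np.array(X)-p);s=x[:2]/x[2];s=s*(1+k1*(s@s));return K[:2,:2]@s+K[:2,2]
E
python3 - <<'E'
from h import *
for n in('scene','top'):
    im=env.get_image(n);cv2.imwrite(f'pics/{n}0.png',cv2.resize(im[:,:,::-1],(800,600),interpolation=cv2.INTER_CUBIC));C=cam(n);print(n,C[3],C[0][0,0],C[1])
s=env.observe();print(env.finger_overhang,s['position'],s['tool_rot'],env.calibration('wrist'))
E
```

```text
scene [1.0082932  0.44719264 0.7089712 ] 360.6160193895103 -0.08334281377228107
top [0.45949114 0.0272934  0.89092983] 348.45150950530126 -0.010361767910541551
0.017 [0.18733355 0.51686853 0.24779157] [[-9.40112840e-01  3.40862738e-01 -6.64367335e-04]
 [ 3.40863286e-01  9.40112271e-01 -1.06660701e-03]
 [ 2.61013300e-04 -1.22918938e-03 -9.99999210e-01]] {'fx': 280.47484020897986, 'fy': 280.47484020897986, 'cx': 254.79987258562002, 'cy': 190.43451745296892, 'k1': -0.024203013607235566, 'hand_eye': array([[-1.12369392e-03, -9.52449683e-01, -3.04693844e-01,
         7.77777241e-02],
       [ 9.99999368e-01, -1.08394525e-03, -2.99611903e-04,
        -1.00281529e-03],
       [-4.49061820e-05, -3.04693988e-01,  9.52450299e-01,
        -1.26030042e-01],
       [ 0.00000000e+00,  0.00000000e+00,  0.00000000e+00,
         1.00000000e+00]])}
```

View pics/scene0.png

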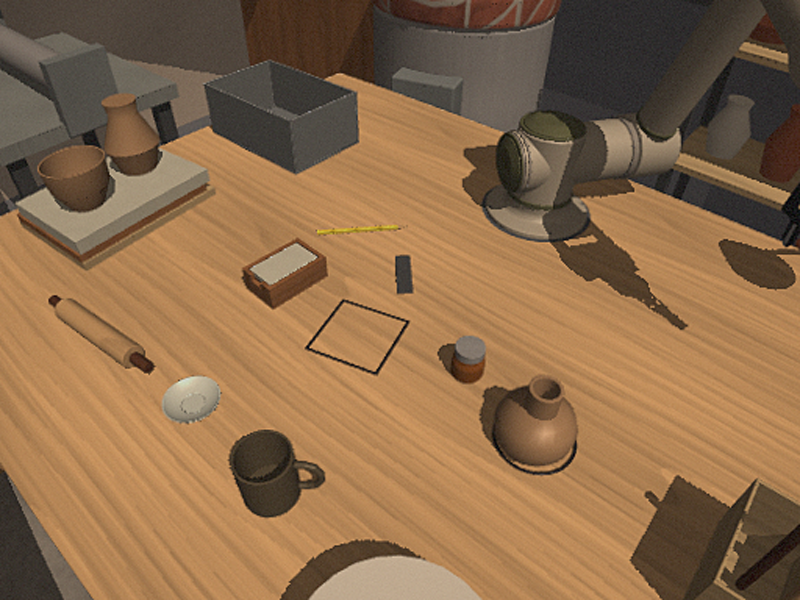

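View pics/top0.png

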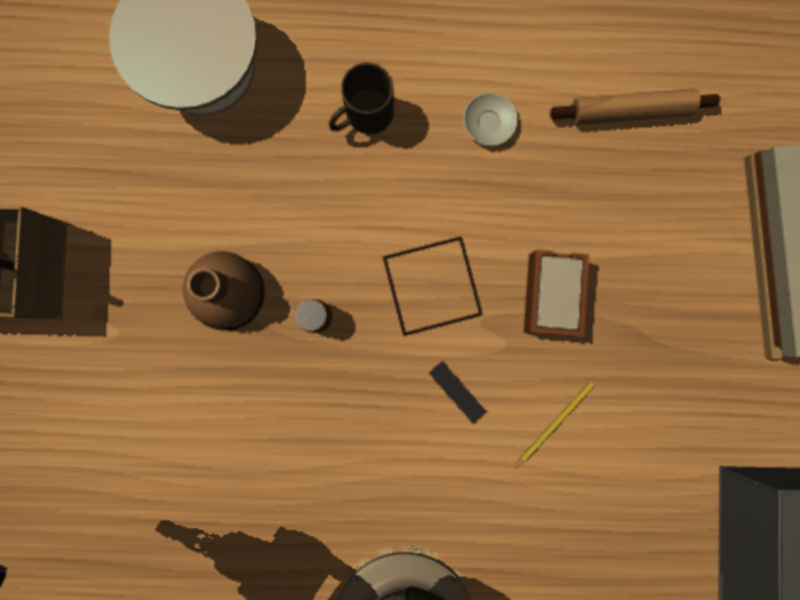

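The scene view shows the square at corners (343,300), (408,321), (376,373), (307,348), the pot rim at (546,383), the jar lid at (469,345) and the tile at (249,270) to (318,257). In the top view the square is at (384,257), (461,238), (481,313), (404,334), the rim at (205,285), the lid at (312,315) and the tile at (542,254) to (579,331). The notch faces up in the image, which is about +x.

```bash
python3 - <<'E'
from h import *
f=lambda u:((np.array(u)+.5)/1.5625-.5)
S,T=cam('scene'),cam('top')
sq=[((343,300),(404,334)),((408,321),(384,257)),((376,373),(461,238)),((307,348),(481,313))]
sq=[((343,300),(404,334)),((408,321),(384,257)),((376,373),(384,257)),((307,348),(461,238))]
cs=[atz(S,f(u),0) for u in[(343,300),(408,321),(376,373),(307,348)]];ct=[atz(T,f(u),0) for u in[(384,257),(461,238),(481,313),(404,334)]]
np.set_printoptions(precision=4,suppress=True)
print('sq',np.mean(cs,0),np.mean(ct,0));print(np.array(cs)[:,:2],np.array(ct)[:,:2])
for n,a,b in[('rim',(546,383),(205,285)),('lid',(469,345),(312,314.5)),('tile+xL',(249,270),(542,254)),('t',(297,243),(579,331)),]:
    pass
for n,a,b in[('rim',(546,383),(205,285)),('lid',(469,345),(312,314.5)),('tilecent',(284.3,263.2),(560.5,292.3))]:
    r=[ray(S,f(a)),ray(T,f(b))];X=tri(r);print(n,X,[np.linalg.norm(np.cross(X-p,v)) for p,v in r])
t=np.array([atz(T,f(u),.048) for u in[(542,254),(584,256),(579,331),(537,328)]])[:,:2];print(t,t.mean(0))
s=np.array([atz(S,f(u),.048) for u in[(249,270),(297,243),(318,257),(273,283)]])[:,:2];print(s,s.mean(0))
print('rim@.116',atz(S,f((546,383)),.116),atz(T,f((205,285)),.116))
st=env.observe();print(st['position'])
im=env.get_image('top');a=cv2.resize(im[145:225,110:215],None,fx=5,fy=5,interpolation=cv2.INTER_CUBIC);b=cv2.resize(im[150:230,325:390],None,fx=4,fy=5,interpolation=cv2.INTER_CUBIC)
cv2.imwrite('pics/c1.png',np.hstack([a,b])[:,:,::-1])
E
```

```text
sq [ 0.542 -0.032  0.   ] [ 0.544  -0.0324  0.    ]
[[ 0.4986 -0.1126]
 [ 0.4613  0.0115]
 [ 0.5857  0.0484]
 [ 0.6225 -0.0751]] [[ 0.5884  0.0487]
 [ 0.6239 -0.0775]
 [ 0.5008 -0.1132]
 [ 0.4628  0.0123]]
rim [0.5231 0.2977 0.1213] [np.float64(0.00088458289924112), np.float64(0.0008845828992411767)]
lid [0.4879 0.1542 0.0631] [np.float64(0.000575193941622714), np.float64(0.0005751939416226692)]
tilecent [ 0.5336 -0.229   0.0459] [np.float64(0.0015423950321205382), np.float64(0.0015423950321206497)]
[[ 0.5938 -0.1997]
 [ 0.5927 -0.266 ]
 [ 0.4749 -0.2594]
 [ 0.4777 -0.1935]] [ 0.5348 -0.2297]
[[ 0.5897 -0.2589]
 [ 0.4782 -0.2534]
 [ 0.481  -0.192 ]
 [ 0.5839 -0.1985]] [ 0.5332 -0.2257]
rim@.116 [0.518 0.297 0.116] [0.524  0.2988 0.116 ]
[0.1873 0.5169 0.2478]
```

View pics/c1.png

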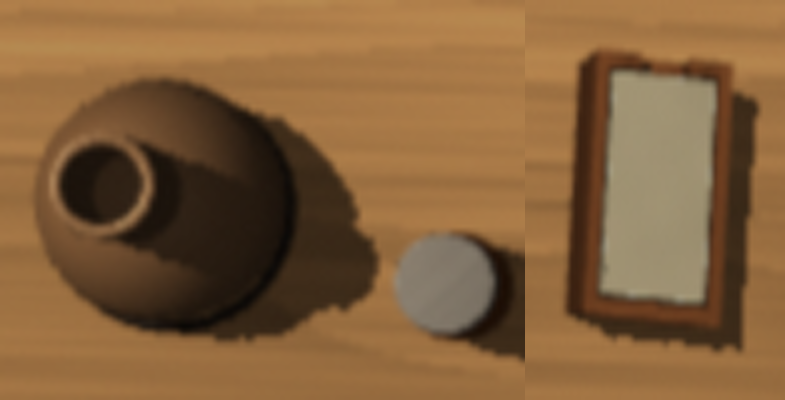

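The crop shows the rim at about (102,186) and the jar lid at (446,284), and confirms the notch is at the top of the tile. Now moving above the pot.

>>> jog_arm --hand '[0.085, 0.085, 0.085, 0.085, 0.085]' --pt "0.033 -0.022 0" --pt "0.033 -0.022 0" --pt "0.033 -0.022 0" --pt "0.033 -0.022 0" --pt "0.033 -0.022 0" --yaw '[0.035, 0.035, 0.035, 0.035, 0.035]' --grip_force 25

```text
time_s: 0.78
position: [0.3534, 0.4062, 0.2481]
tool_rot: [[-0.985, 0.171, -0.0], [0.171, 0.985, -0.0], [0.0, -0.0, -1.0]]
ft_force: [0.4, -0.1, -1.1]
grip_width: 0.085
gripper_force: 0.0
```

>>> jog_arm --hand '[0.085, 0.085, 0.085, 0.085, 0.085]' --pt "0.033 -0.022 0" --pt "0.033 -0.022 0" --pt "0.033 -0.022 0" --pt "0.033 -0.022 0" --pt "0.033 -0.022 0" --yaw '[0.035, 0.035, 0.035, 0.035, 0.035]'

```text
time_s: 1.4
position: [0.5184, 0.2962, 0.248]
tool_rot: [[-1.0, -0.003, -0.001], [-0.003, 1.0, -0.0], [0.001, -0.0, -1.0]]
ft_force: [0.4, 0.5, -0.1]
grip_width: 0.0846
gripper_force: 0.0
```

>>> jog_arm --hand '[0.085, 0.085, 0.085, 0.085, 0.085]' --pt "0 0 0" --pt "0 0 0" --pt "0 0 0" --pt "0 0 0" --pt "0 0 0" --yaw '[0, 0, 0, 0, 0]'

```text
time_s: 2.02
position: [0.5171, 0.2974, 0.2485]
tool_rot: [[-1.0, -0.003, 0.0], [-0.003, 1.0, 0.0], [-0.0, 0.0, -1.0]]
ft_force: [-0.3, 0.1, 0.1]
grip_width: 0.0851
gripper_force: 0.0
```

```bash
python3 - <<'E'
from h import *
s=env.observe();C=cam('wrist',s);im=env.get_image('wrist');print(s['position'],s['tool_rot'],s['ft_force'])
np.save('w1.npy',np.array([*C[2].ravel(),*C[3]]))
cv2.imwrite('pics/w1.png',cv2.resize(im[:,:,::-1],(800,600),interpolation=cv2.INTER_CUBIC))
E
```

```text
[0.51713131 0.29737867 0.24845885] [[-9.99996122e-01 -2.78024056e-03  1.61552635e-04]
 [-2.78022939e-03  9.99996133e-01  6.93298440e-05]
 [-1.61744763e-04  6.88804218e-05 -9.99999985e-01]] [-0.25623017  0.07415184  0.14052644]
```

View pics/w1.png

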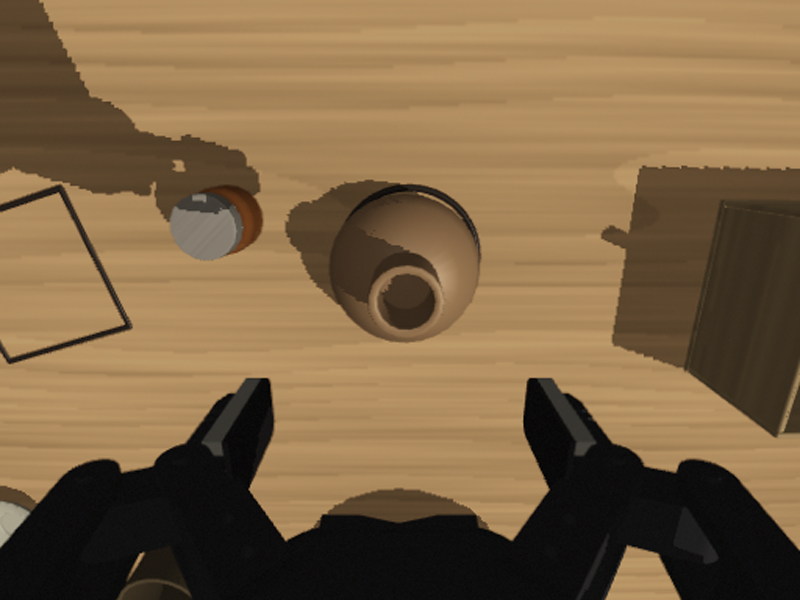

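The wrist view shows the rim centre at (406,301), the jar lid at (206,226) and a square corner at (130,326).

```bash
python3 - <<'E'
from h import *
f=lambda u:((np.array(u)+.5)/1.5625-.5)
np.set_printoptions(precision=4,suppress=True)
C=cam('wrist');S,T=cam('scene'),cam('top')
print(atz(C,f((406,301)),.116),tri([ray(C,f((406,301))),ray(T,f((203.5,284.3))),ray(S,f((546,383)))]))
print(atz(C,f((206,226)),.062),atz(C,f((130,326)),0))
print(tri([ray(C,f((206,226))),ray(T,f((312,314.5))),ray(S,f((469,345)))]))
E
```

```text
[0.5238 0.3009 0.116 ] [0.5232 0.2994 0.1216]
[0.4853 0.1586 0.062 ] [0.5866 0.0481 0.    ]
[0.4867 0.1551 0.06  ]
```

>>> jog_arm --hand '[0.085, 0.085, 0.085, 0.085, 0.085]' --pt "0.006 0.003 -0.03" --pt "0 0 -0.04" --pt "0 0 -0.04" --pt "0 0 -0.03" --pt "0 0 -0.009" --yaw '[0, 0, 0, 0, 0]'

```text
time_s: 2.7
position: [0.5228, 0.2999, 0.0978]
tool_rot: [[-1.0, -0.002, -0.003], [-0.002, 1.0, -0.001], [0.003, -0.001, -1.0]]
ft_force: [0.2, -0.2, -0.6]
grip_width: 0.0852
gripper_force: 0.0
```

>>> jog_arm --hand '[0.06, 0.05, 0.045, 0.04, 0.04]' --pt "0 0 0" --pt "0 0 0" --pt "0 0 0" --pt "0 0 0" --pt "0 0 0" --yaw '[0, 0, 0, 0, 0]' --grip_force 25

```text
time_s: 3.32
position: [0.5241, 0.3005, 0.1009]
tool_rot: [[-1.0, -0.002, 0.003], [-0.002, 1.0, 0.001], [-0.003, 0.001, -1.0]]
ft_force: [-0.5, 2.8, 7.1]
grip_width: 0.048
gripper_force: 25.8
```

>>> jog_arm --hand '[0.04, 0.04, 0.04, 0.04, 0.04]' --pt "0 0 0" --pt "0 0 0" --pt "0 0 0" --pt "0 0 0" --pt "0 0 0" --yaw '[0, 0, 0, 0, 0]'

```text
time_s: 3.95
position: [0.5241, 0.3005, 0.1009]
tool_rot: [[-1.0, -0.002, 0.003], [-0.002, 1.0, 0.001], [-0.003, 0.001, -1.0]]
ft_force: [0.2, 2.7, 6.5]
grip_width: 0.0478
gripper_force: 25.8
```

>>> jog_arm --hand '[0.04, 0.04, 0.04, 0.04, 0.04]' --pt "0.0035 -0.005 0" --pt "0.007 -0.01 0" --pt "0.009 -0.0125 0" --pt "0.009 -0.0125 0" --pt "0.009 -0.0125 0" --yaw '[0, 0, 0, 0, 0]'

```text
time_s: 4.58
position: [0.5611, 0.2484, 0.1011]
tool_rot: [[-1.0, -0.003, 0.002], [-0.003, 1.0, 0.003], [-0.002, 0.003, -1.0]]
ft_force: [-3.9, 5.3, 8.8]
grip_width: 0.0478
gripper_force: 26.2
```

>>> jog_arm --hand '[0.04, 0.04, 0.04, 0.04, 0.04]' --pt "0.009 -0.0125 0" --pt "0.009 -0.0125 0" --pt "0.009 -0.0125 0" --pt "0.009 -0.0125 0" --pt "0.0035 -0.0125 0" --yaw '[0, 0, 0, 0, 0]'

```text
time_s: 5.2
position: [0.6012, 0.1859, 0.101]
tool_rot: [[-1.0, -0.003, 0.003], [-0.003, 1.0, 0.002], [-0.003, 0.002, -1.0]]
ft_force: [-1.7, 6.0, 7.6]
grip_width: 0.048
gripper_force: 26.1
```

```bash
python3 - <<'E'
from h import *
s=env.observe();print(s['position'],s['ft_force'],s['wrist_torque'],s['grip_width'])
im=env.get_image('scene');cv2.imwrite('pics/s2.png',cv2.resize(im[150:330,150:420,::-1],None,fx=2.2,fy=2.2,interpolation=cv2.INTER_CUBIC))
E
```

```text
[0.60118091 0.1858584  0.10103715] [-1.73399042  6.02202318  7.60816129] [1.00208224 0.27980815 0.03909434] 0.04797085408190058
```

View pics/s2.png

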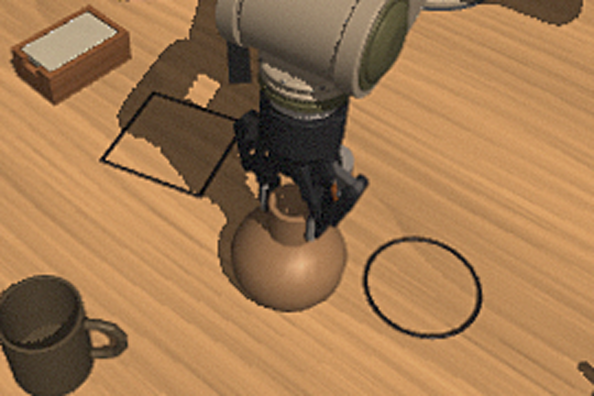

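The pot is upright in the grip, out of its circle and clear of the jar. Continuing to the square.

>>> jog_arm --hand '[0.04, 0.04, 0.04, 0.04, 0.04]' --pt "0 -0.015 0" --pt "0 -0.015 0" --pt "0 -0.015 0" --pt "0 -0.015 0" --pt "0 -0.015 0" --yaw '[0, 0, 0, 0, 0]'

```text
time_s: 5.88
position: [0.6012, 0.1106, 0.101]
tool_rot: [[-1.0, -0.002, 0.003], [-0.002, 1.0, 0.002], [-0.003, 0.002, -1.0]]
ft_force: [-0.3, 6.7, 8.1]
grip_width: 0.0481
gripper_force: 27.0
```

>>> jog_arm --hand '[0.04, 0.04, 0.04, 0.04, 0.04]' --pt "0 -0.015 0" --pt "-0.0065 -0.014 0" --pt "-0.0065 -0.014 0" --pt "-0.0065 -0.014 0" --pt "-0.0065 -0.014 0" --yaw '[0, 0, 0, 0, 0]'

```text
time_s: 6.5
position: [0.5755, 0.0393, 0.101]
tool_rot: [[-1.0, -0.002, 0.005], [-0.002, 1.0, 0.001], [-0.005, 0.001, -1.0]]
ft_force: [2.2, 5.5, 6.1]
grip_width: 0.048
gripper_force: 26.9
```

>>> jog_arm --hand '[0.04, 0.04, 0.04, 0.04, 0.04]' --pt "-0.0065 -0.014 0" --pt "-0.0065 -0.014 0" --pt "-0.0065 -0.014 0" --pt "-0.0065 -0.014 0" --pt "-0.005 -0.012 0" --yaw '[0, 0, 0, 0, 0]'

```text
time_s: 7.12
position: [0.5445, -0.0289, 0.101]
tool_rot: [[-1.0, -0.002, 0.004], [-0.002, 1.0, 0.001], [-0.005, 0.001, -1.0]]
ft_force: [2.2, 6.2, 8.0]
grip_width: 0.0483
gripper_force: 27.0
```

>>> jog_arm --hand '[0.04, 0.04, 0.04, 0.04, 0.04]' --pt "0 -0.003 0" --pt "0 0 0" --pt "0 0 0" --pt "0 0 0" --pt "0 0 0" --yaw '[0, 0, 0, 0, 0]'

```text
time_s: 7.75
position: [0.5441, -0.0316, 0.1008]
tool_rot: [[-1.0, -0.002, 0.003], [-0.002, 1.0, -0.0], [-0.003, -0.0, -1.0]]
ft_force: [0.2, 3.1, 7.8]
grip_width: 0.048
gripper_force: 27.0
```

>>> jog_arm --hand '[0.05, 0.06, 0.07, 0.08, 0.085]' --pt "0 0 0" --pt "0 0 0" --pt "0 0 0" --pt "0 0 0" --pt "0 0 0" --yaw '[0, 0, 0, 0, 0]'

```text
time_s: 8.38
position: [0.5434, -0.032, 0.0992]
tool_rot: [[-1.0, -0.002, -0.0], [-0.002, 1.0, -0.0], [0.0, -0.0, -1.0]]
ft_force: [-0.1, 0.1, 0.9]
grip_width: 0.085
gripper_force: 0.0
```

>>> jog_arm --hand '[0.085, 0.085, 0.085, 0.085, 0.085]' --pt "0 0 0.01" --pt "0 0 0.025" --pt "0 0 0.035" --pt "0 0 0.04" --pt "0 0 0.04" --yaw '[0, 0, 0, 0, 0]'

```text
time_s: 9.0
position: [0.5432, -0.0319, 0.2514]
tool_rot: [[-1.0, -0.002, 0.001], [-0.002, 1.0, -0.0], [-0.001, -0.0, -1.0]]
ft_force: [0.3, 0.2, 0.2]
grip_width: 0.0849
gripper_force: 0.0
```

>>> jog_arm --hand '[0, 0, 0, 0, 0]' --pt "0 -0.035 0" --pt "0 -0.035 0" --pt "0 -0.035 0" --pt "0 -0.015 0" --pt "0 0 0" --yaw '[-0.014, -0.014, -0.014, -0.014, 0]'

```text
time_s: 9.62
position: [0.5434, -0.1521, 0.2495]
tool_rot: [[-0.998, 0.055, 0.0], [0.055, 0.998, 0.0], [-0.0, 0.0, -1.0]]
ft_force: [-0.0, -0.3, -0.2]
grip_width: 0.0002
gripper_force: 0.0
```

>>> jog_arm --hand '[0, 0, 0, 0, 0]' --pt "0 0 0" --pt "0 0 0" --pt "0 0 0" --pt "0 0 0" --pt "0 0 0" --yaw '[0, 0, 0, 0, 0]'

```text
time_s: 10.25
position: [0.5435, -0.1518, 0.2493]
tool_rot: [[-0.999, 0.054, -0.0], [0.054, 0.999, 0.0], [0.0, 0.0, -1.0]]
ft_force: [0.5, 0.3, -0.0]
grip_width: -0.0
gripper_force: 0.0
```

```bash
python3 - <<'E'
from h import *
im=env.get_image('wrist');cv2.imwrite('pics/w2.png',cv2.resize(im[:,:,::-1],(800,600),interpolation=cv2.INTER_CUBIC))
E
```

```text
(no output)
```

View pics/w2.png

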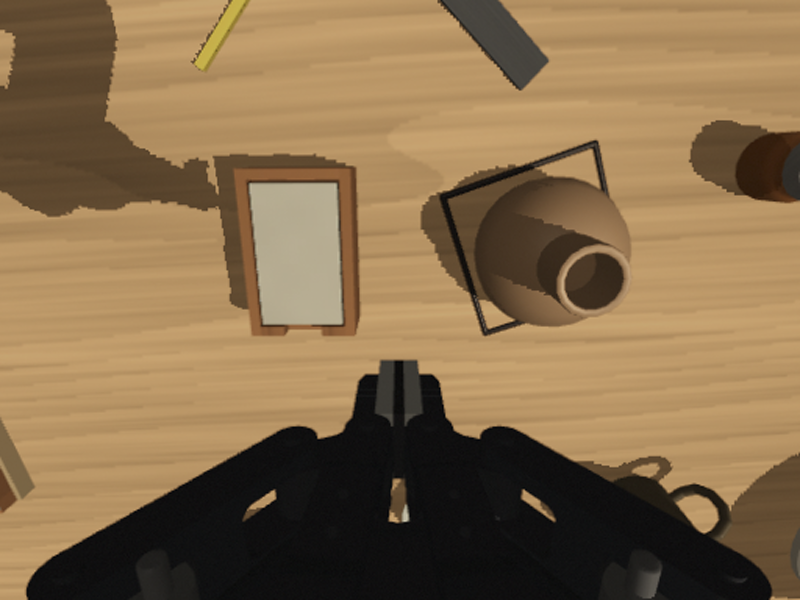

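Rim centre at (595,280). Square corners at (597,142), (441,199), (486,334). Tile corners at (248,182), (338,181), (343,325), (262,325), with the notch at the lower end near (305,330).

```bash
python3 - <<'E'
from h import *
f=lambda u:((np.array(u)+.5)/1.5625-.5)
np.set_printoptions(precision=4,suppress=True)
C=cam('wrist')
print('rim',atz(C,f((595,280)),.116),'sq',(atz(C,f((597,142)),0)+atz(C,f((486,334)),0))/2)
t=np.array([atz(C,f(u),.048) for u in[(248,182),(338,181),(343,325),(262,325)]]);print(t,t.mean(0));d=t[2]+t[3]-t[0]-t[1];print(np.degrees(np.arctan2(d[1],d[0])))
T=cam('top');r=[ray(T,((560.5+.5)/1.5625-.5,(292.3+.5)/1.5625-.5)),ray(C,proj(C,t.mean(0)))];print(tri(r))
E
```

```text
rim [ 0.5434 -0.0317  0.116 ] sq [ 0.543  -0.0315  0.    ]
[[ 0.4758 -0.2587  0.048 ]
 [ 0.4789 -0.1933  0.048 ]
 [ 0.5903 -0.2     0.048 ]
 [ 0.5868 -0.265   0.048 ]] [ 0.5329 -0.2292  0.048 ]
-3.3510822648636815
[ 0.5351 -0.2319  0.0388]
```

>>> jog_arm --hand '[0, 0, 0, 0, 0]' --pt "0.0255 -0.039 0" --pt "0 -0.04 -0.02" --pt "0 0 -0.045" --pt "0 0 -0.05" --pt "0 0 -0.04" --yaw '[0, 0, 0, 0, 0]'

```text
time_s: 10.92
position: [0.5685, -0.2309, 0.0924]
tool_rot: [[-0.999, 0.054, -0.001], [0.054, 0.999, 0.001], [0.001, 0.001, -1.0]]
ft_force: [-0.1, -0.7, -0.3]
grip_width: 0.0
gripper_force: 0.0
```

>>> jog_arm --hand '[0, 0, 0, 0, 0]' --pt "0 0 -0.012" --pt "0 0 -0.007" --pt "0 0 -0.006" --pt "0 0 -0.005" --pt "0 0 0" --yaw '[0, 0, 0, 0, 0]'

```text
time_s: 11.55
position: [0.569, -0.231, 0.0645]
tool_rot: [[-0.999, 0.054, 0.0], [0.054, 0.999, -0.0], [-0.0, -0.0, -1.0]]
ft_force: [-0.2, -0.7, 0.6]
grip_width: -0.0003
gripper_force: 0.0
```

>>> jog_arm --hand '[0, 0, 0, 0, 0]' --pt "0 0 -0.006" --pt "0 0 -0.006" --pt "0 0 -0.003" --pt "0 0 0" --pt "0 0 0" --yaw '[0, 0, 0, 0, 0]'

```text
time_s: 12.18
position: [0.5691, -0.231, 0.0494]
tool_rot: [[-0.999, 0.054, 0.0], [0.054, 0.999, -0.0], [-0.0, -0.0, -1.0]]
ft_force: [0.6, 0.9, 2.1]
grip_width: 0.0001
gripper_force: 0.8
```

```bash
python3 - <<'E'
from h import *
s=env.observe();print(s['position'],s['ft_force'])
a=env.get_image('scene');b=env.get_image('top')
cv2.imwrite('pics/p3.png',np.hstack([cv2.resize(a[130:220,130:230],(400,360)),cv2.resize(b[145:235,325:425],(400,360))])[:,:,::-1])
E
```

```text
[ 0.56911352 -0.23098334  0.04940408] [0.56288289 0.94560185 2.13117373]
```

View pics/p3.png

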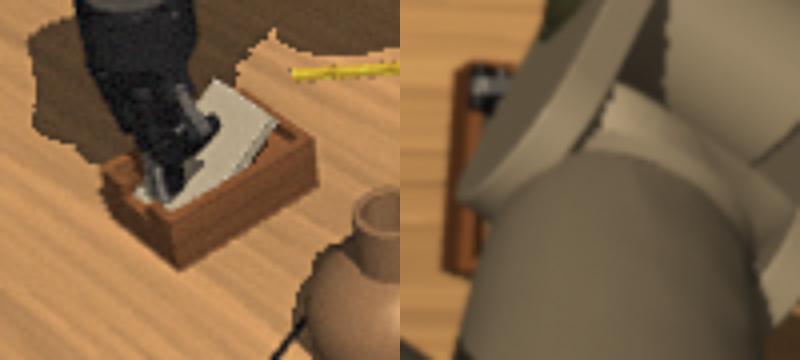

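The tile is tipping, its -x end at about (215,90) on the left. Pressing the rest of the way, then retreating.

>>> jog_arm --hand '[0, 0, 0, 0, 0]' --pt "0 0 -0.004" --pt "0 0 -0.003" --pt "0 0 -0.002" --pt "0 0 0" --pt "0 0 0" --yaw '[0, 0, 0, 0, 0]'

```text
time_s: 12.9
position: [0.5722, -0.2322, 0.046]
tool_rot: [[-0.999, 0.054, 0.011], [0.054, 0.999, -0.006], [-0.011, -0.005, -1.0]]
ft_force: [1.1, 5.2, 37.3]
grip_width: -0.0
gripper_force: 15.0
```

>>> jog_arm --hand '[0, 0, 0, 0, 0]' --pt "0 0 0.005" --pt "0 0 0.02" --pt "0 0 0.045" --pt "0 0 0.05" --pt "0 0 0.05" --yaw '[0, 0, 0, 0, 0]'

```text
time_s: 13.52
position: [0.5685, -0.2308, 0.2115]
tool_rot: [[-0.999, 0.054, -0.001], [0.054, 0.999, 0.0], [0.001, 0.0, -1.0]]
ft_force: [0.6, -0.8, -0.2]
grip_width: -0.0002
gripper_force: 0.0
```

>>> jog_arm --hand '[0.085, 0.085, 0.085, 0.085, 0.085]' --pt "0 0 0.02" --pt "0 0 0" --pt "0 0 0" --pt "0 0 0" --pt "0 0 0" --yaw '[0, 0, 0, 0, 0]'

```text
time_s: 14.15
position: [0.5688, -0.2309, 0.2295]
tool_rot: [[-0.999, 0.054, -0.001], [0.054, 0.999, 0.001], [0.001, 0.001, -1.0]]
ft_force: [0.4, -0.9, -0.5]
grip_width: 0.085
gripper_force: 0.0
```

```bash
python3 - <<'E'
from h import *
s=env.observe();print(s['position'],s['ft_force'])
a=env.get_image('scene');b=env.get_image('wrist')
cv2.imwrite('pics/p4.png',np.hstack([cv2.resize(a[130:220,130:230],(400,360),interpolation=cv2.INTER_CUBIC),cv2.resize(b[40:260,130:380],(400,352),interpolation=cv2.INTER_CUBIC)[:352] if 0 else cv2.copyMakeBorder(cv2.resize(b[40:260,130:380],(400,352),interpolation=cv2.INTER_CUBIC),0,8,0,0,0)])[:,:,::-1])
E
```

```text
[ 0.56880827 -0.23089638  0.22945705] [ 0.41198075 -0.92520213 -0.49822686]
```

View pics/p4.png

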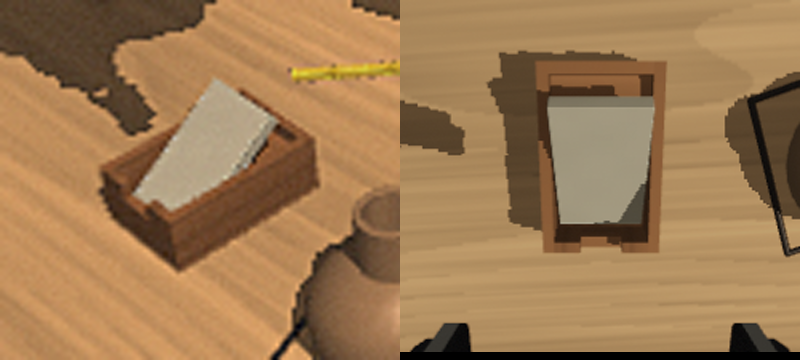

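The tile leans by itself. Its raised end face is centred near (601,102) in the right crop and spans columns 548 to 654.

```bash
python3 - <<'E'
from h import *
np.set_printoptions(precision=4,suppress=True)
C=cam('wrist')
for u in[(201,102),(148,102),(254,102)]:print(atz(C,(130+u[0]/1.6-.2,40+u[1]/1.6-.2),.070))
S=cam('scene')
# raised edge corners in scene crop (4x): top-edge corners
for u in[(214,80),(276,122)]:
  print('S',atz(S,(130+(u[0]+.5)/4-.5,130+(u[1]+.5)/4-.5),.075))
E
```

```text
[ 0.4933 -0.2272  0.07  ]
[ 0.4915 -0.2595  0.07  ]
[ 0.495  -0.1949  0.07  ]
S [ 0.4946 -0.2604  0.075 ]
S [ 0.4984 -0.1896  0.075 ]
```

>>> jog_arm --hand '[0.085, 0.085, 0.085, 0.085, 0.085]' --pt "-0.031 0.0015 0" --pt "-0.03 0.0015 -0.03" --pt "0 0 -0.04" --pt "0 0 -0.04" --pt "0 0 -0.03" --yaw '[0, 0, 0, 0, 0]'

```text
time_s: 14.88
position: [0.5076, -0.2277, 0.0888]
tool_rot: [[-0.999, 0.054, -0.001], [0.054, 0.999, 0.001], [0.001, 0.001, -1.0]]
ft_force: [0.3, -0.3, -0.0]
grip_width: 0.0852
gripper_force: 0.0
```

>>> jog_arm --hand '[0.085, 0.085, 0.085, 0.085, 0.085]' --pt "0 0 -0.014" --pt "0 0 -0.008" --pt "0 0 -0.005" --pt "0 0 0" --pt "0 0 0" --yaw '[0, 0, 0, 0, 0]'

```text
time_s: 15.5
position: [0.5082, -0.2281, 0.0639]
tool_rot: [[-0.999, 0.054, 0.001], [0.054, 0.999, -0.001], [-0.001, -0.001, -1.0]]
ft_force: [0.0, 0.2, -1.1]
grip_width: 0.0851
gripper_force: 0.0
```

>>> jog_arm --hand '[0.075, 0.068, 0.064, 0.06, 0.055]' --pt "0 0 0" --pt "0 0 0" --pt "0 0 0" --pt "0 0 0" --pt "0 0 0" --yaw '[0, 0, 0, 0, 0]' --grip_force 40

```text
time_s: 16.12
position: [0.5081, -0.228, 0.0635]
tool_rot: [[-0.999, 0.054, 0.0], [0.054, 0.999, -0.0], [-0.0, -0.0, -1.0]]
ft_force: [0.7, 0.6, 2.9]
grip_width: 0.0631
gripper_force: 44.7
```

>>> jog_arm --hand '[0.055, 0.055, 0.055, 0.055, 0.055]' --pt "0 0 0" --pt "0 0 0" --pt "0 0 0" --pt "0 0 0" --pt "0 0 0" --yaw '[0, 0, 0, 0, 0]'

```text
time_s: 16.75
position: [0.508, -0.228, 0.0634]
tool_rot: [[-0.999, 0.054, 0.0], [0.054, 0.999, -0.0], [-0.0, -0.0, -1.0]]
ft_force: [1.1, 1.3, 3.1]
grip_width: 0.063
gripper_force: 44.7
```

Gripped at 63 mm. Lift slowly, then look.

>>> jog_arm --hand '[0.055, 0.055, 0.055, 0.055, 0.055]' --pt "0 0 0.005" --pt "-0.001 0 0.01" --pt "-0.001 0 0.015" --pt "0 0 0.02" --pt "0 0 0.02" --yaw '[0, 0, 0, 0, 0]'

```text
time_s: 17.38
position: [0.5058, -0.228, 0.1349]
tool_rot: [[-0.999, 0.054, 0.0], [0.054, 0.999, -0.0], [-0.0, -0.0, -1.0]]
ft_force: [0.3, -0.3, -0.1]
grip_width: 0.0635
gripper_force: 44.5
```

>>> jog_arm --hand '[0.055, 0.055, 0.055, 0.055, 0.055]' --pt "0 0 0.02" --pt "0 0 0.02" --pt "0 0 0.02" --pt "0 0 0.01" --pt "0 0 0" --yaw '[0, 0, 0, 0, 0]'

```text
time_s: 18.0
position: [0.5059, -0.228, 0.204]
tool_rot: [[-0.999, 0.054, 0.001], [0.054, 0.999, -0.001], [-0.001, -0.001, -1.0]]
ft_force: [-0.2, 0.4, -1.1]
grip_width: 0.0631
gripper_force: 44.5
```

```bash
python3 - <<'E'
from h import *
s=env.observe();print(s['position'],s['ft_force'],s['grip_width'])
a=env.get_image('scene');b=env.get_image('wrist')
cv2.imwrite('pics/p5.png',np.hstack([cv2.resize(a[80:215,120:270],(400,360),interpolation=cv2.INTER_CUBIC),cv2.resize(b,(400,360),interpolation=cv2.INTER_AREA)])[:,:,::-1])
E
```

```text
[ 0.50594303 -0.22799775  0.20398887] [-0.24643027  0.35929934 -1.09924016] 0.06306023960539058
```

View pics/p5.png

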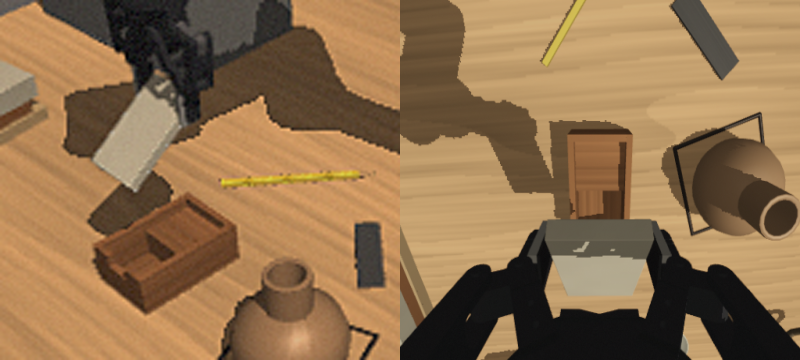

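The tile is held tilted about 33°, its low end toward +x. I'll flatten it against the free table beside the tray, then regrip it at its middle.

>>> jog_arm --hand '[0.055, 0.055, 0.055, 0.055, 0.055]' --pt "0 -0.03 0" --pt "0 -0.04 0" --pt "0 -0.04 0" --pt "0 -0.03 -0.01" --pt "0 -0.01 -0.03" --yaw '[0, 0, 0, 0, 0]'

```text
time_s: 18.73
position: [0.5059, -0.38, 0.1628]
tool_rot: [[-0.998, 0.055, 0.001], [0.055, 0.998, -0.001], [-0.001, -0.001, -1.0]]
ft_force: [0.1, -0.0, -1.0]
grip_width: 0.0627
gripper_force: 44.5
```

>>> jog_arm --hand '[0.055, 0.055, 0.055, 0.055, 0.055]' --pt "0 0 -0.04" --pt "0 0 -0.03" --pt "0 0 -0.015" --pt "0 0 -0.01" --pt "0 0 -0.01" --yaw '[0, 0, 0, 0, 0]' --grip_force 30

```text
time_s: 19.35
position: [0.5063, -0.3782, 0.0586]
tool_rot: [[-0.999, 0.054, 0.001], [0.054, 0.999, -0.001], [-0.001, -0.001, -1.0]]
ft_force: [-0.7, -0.7, 0.0]
grip_width: 0.0632
gripper_force: 44.6
```

>>> jog_arm --hand '[0.055, 0.055, 0.055, 0.055, 0.055]' --pt "0 0 -0.008" --pt "0 0 -0.008" --pt "0 0 -0.008" --pt "0 0 -0.006" --pt "0 0 0" --yaw '[0, 0, 0, 0, 0]'

```text
time_s: 19.98
position: [0.506, -0.3786, 0.0292]
tool_rot: [[-0.999, 0.054, 0.001], [0.054, 0.999, -0.002], [-0.001, -0.002, -1.0]]
ft_force: [-3.4, -0.7, 4.6]
grip_width: 0.0631
gripper_force: 44.2
```

>>> jog_arm --hand '[0.055, 0.055, 0.055, 0.055, 0.055]' --pt "0 0 -0.005" --pt "0 0 -0.004" --pt "0 0 -0.002" --pt "0 0 0" --pt "0 0 0" --yaw '[0, 0, 0, 0, 0]'

```text
time_s: 20.6
position: [0.506, -0.3784, 0.0181]
tool_rot: [[-0.999, 0.054, 0.001], [0.054, 0.999, -0.001], [-0.001, -0.001, -1.0]]
ft_force: [-4.5, -0.7, 5.3]
grip_width: 0.0633
gripper_force: 44.2
```

>>> jog_arm --hand '[0.065, 0.075, 0.085, 0.085, 0.085]' --pt "0 0 0" --pt "0 0 0" --pt "0 0 0" --pt "0 0 0" --pt "0 0 0.02" --yaw '[0, 0, 0, 0, 0]'

```text
time_s: 21.22
position: [0.5054, -0.3773, 0.0362]
tool_rot: [[-0.999, 0.054, -0.002], [0.054, 0.999, 0.002], [0.002, 0.002, -1.0]]
ft_force: [-0.7, 0.3, 0.3]
grip_width: 0.0853
gripper_force: 0.0
```

>>> jog_arm --hand '[0.085, 0.085, 0.085, 0.085, 0.085]' --pt "0 0 0.04" --pt "0 0 0.05" --pt "0.02 0 0.05" --pt "0.02 0 0.03" --pt "0 0 0" --yaw '[0, 0, 0, 0, 0]'

```text
time_s: 21.85
position: [0.5473, -0.3781, 0.2096]
tool_rot: [[-0.999, 0.053, 0.004], [0.053, 0.999, -0.003], [-0.004, -0.003, -1.0]]
ft_force: [-0.6, 0.6, -0.5]
grip_width: 0.0854
gripper_force: 0.0
```

```bash
python3 - <<'E'
from h import *
s=env.observe();print(s['position'],s['ft_force'],s['grip_width'])
b=env.get_image('wrist')
cv2.imwrite('pics/p6.png',cv2.resize(b,(800,600),interpolation=cv2.INTER_CUBIC)[:,:,::-1])
E
```

```text
[ 0.54728175 -0.37810291  0.20956006] [-0.62826663  0.57623461 -0.54067946] 0.0854195962231748
```

View pics/p6.png

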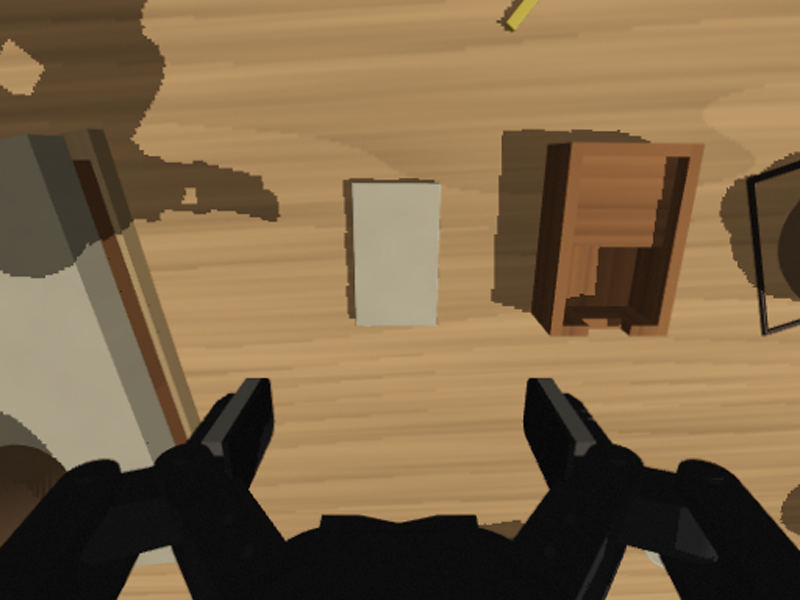

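The tile lies flat on the table with top corners at (351,182), (440,183), (436,325), (356,325). It is clear of the fingers' reach on both sides.

```bash
python3 - <<'E'
from h import *
f=lambda u:((np.array(u)+.5)/1.5625-.5)
np.set_printoptions(precision=4,suppress=True)
C=cam('wrist');print(env.observe()['position'])
t=np.array([atz(C,f(u),.012) for u in[(351,182),(440,183),(436,325),(356,325)]]);print(t,t.mean(0));d=t[2]+t[3]-t[0]-t[1];print(np.degrees(np.arctan2(d[1],d[0])))
E
```

```text
[ 0.5461 -0.3778  0.2074]
[[ 0.4827 -0.4093  0.012 ]
 [ 0.4868 -0.3461  0.012 ]
 [ 0.5949 -0.3521  0.012 ]
 [ 0.5915 -0.4148  0.012 ]] [ 0.539  -0.3806  0.012 ]
-3.0195859683995216
```

>>> jog_arm --hand '[0.085, 0.085, 0.085, 0.085, 0.085]' --pt "-0.007 -0.0025 -0.02" --pt "0 0 -0.045" --pt "0 0 -0.045" --pt "0 0 -0.04" --pt "0 0 -0.02" --yaw '[0, 0, 0, 0, 0]'

```text
time_s: 22.52
position: [0.5368, -0.3792, 0.0332]
tool_rot: [[-0.999, 0.054, -0.005], [0.054, 0.999, 0.005], [0.005, 0.004, -1.0]]
ft_force: [1.1, 0.9, -0.3]
grip_width: 0.0846
gripper_force: 0.0
```

>>> jog_arm --hand '[0.085, 0.085, 0.085, 0.085, 0.085]' --pt "0 0 -0.012" --pt "0 0 -0.0075" --pt "0 0 0" --pt "0 0 0" --pt "0 0 0" --yaw '[0, 0, 0, 0, 0]'

```text
time_s: 23.15
position: [0.5392, -0.3806, 0.0185]
tool_rot: [[-0.999, 0.054, 0.001], [0.054, 0.999, -0.001], [-0.001, -0.001, -1.0]]
ft_force: [0.4, 0.0, 0.3]
grip_width: 0.0852
gripper_force: 0.0
```

>>> jog_arm --hand '[0.075, 0.068, 0.064, 0.06, 0.055]' --pt "0 0 0" --pt "0 0 0" --pt "0 0 0" --pt "0 0 0" --pt "0 0 0" --yaw '[0, 0, 0, 0, 0]' --grip_force 30

```text
time_s: 23.78
position: [0.539, -0.3805, 0.0182]
tool_rot: [[-0.999, 0.054, 0.0], [0.054, 0.999, -0.0], [-0.0, -0.0, -1.0]]
ft_force: [-1.8, 1.6, 5.3]
grip_width: 0.0632
gripper_force: 33.5
```

>>> jog_arm --hand '[0.055, 0.055, 0.055, 0.055, 0.055]' --pt "0 0 0" --pt "0 0 0" --pt "0 0 0" --pt "0 0 0" --pt "0 0 0" --yaw '[0, 0, 0, 0, 0]'

```text
time_s: 24.4
position: [0.539, -0.3805, 0.0182]
tool_rot: [[-0.999, 0.054, 0.0], [0.054, 0.999, -0.0], [-0.0, -0.0, -1.0]]
ft_force: [-1.1, 2.2, 5.0]
grip_width: 0.0625
gripper_force: 33.5
```

>>> jog_arm --hand '[0.055, 0.055, 0.055, 0.055, 0.055]' --pt "0 0 0.01" --pt "0 0 0.035" --pt "0 0 0.055" --pt "0 0 0.055" --pt "0 0 0.045" --yaw '[0, 0, 0, 0, 0]'

```text
time_s: 25.02
position: [0.5389, -0.3804, 0.2206]
tool_rot: [[-0.999, 0.054, 0.001], [0.054, 0.999, -0.001], [-0.001, -0.001, -1.0]]
ft_force: [-0.4, -0.9, -0.8]
grip_width: 0.0628
gripper_force: 33.5
```

>>> jog_arm --hand '[0.055, 0.055, 0.055, 0.055, 0.055]' --pt "0.001 0.025 0" --pt "0.001 0.035 0" --pt "0.0015 0.04 0" --pt "0.001 0.04 0" --pt "0 0.04 0" --yaw '[0, 0, 0, 0, 0]'

```text
time_s: 25.65
position: [0.5433, -0.1992, 0.2181]
tool_rot: [[-0.999, 0.054, 0.0], [0.054, 0.999, -0.0], [-0.0, -0.0, -1.0]]
ft_force: [0.5, 0.3, -1.9]
grip_width: 0.0625
gripper_force: 33.5
```

>>> jog_arm --hand '[0.055, 0.055, 0.055, 0.055, 0.055]' --pt "0 0.04 0" --pt "0 0.04 0" --pt "0 0.04 0" --pt "0 0.03 0" --pt "0 0.019 0" --yaw '[0, 0, 0, 0, 0]'

```text
time_s: 26.28
position: [0.5433, -0.0302, 0.2181]
tool_rot: [[-0.999, 0.053, 0.0], [0.053, 0.999, -0.0], [-0.0, -0.0, -1.0]]
ft_force: [-0.1, -0.1, -0.4]
grip_width: 0.0626
gripper_force: 33.5
```

>>> jog_arm --hand '[0.055, 0.055, 0.055, 0.055, 0.055]' --pt "0 0 -0.025" --pt "0 0 -0.025" --pt "0 0 -0.015" --pt "0 0 0" --pt "0 0 0" --yaw '[0, 0, 0, 0, 0]'

```text
time_s: 26.9
position: [0.5439, -0.0317, 0.1537]
tool_rot: [[-0.999, 0.054, 0.001], [0.054, 0.999, -0.0], [-0.001, -0.0, -1.0]]
ft_force: [0.0, 0.9, -1.0]
grip_width: 0.0627
gripper_force: 33.5
```

```bash
python3 - <<'E'
from h import *
s=env.observe();print(s['position'],s['ft_force'],s['grip_width'])
b=env.get_image('scene');a=env.get_image('wrist')
cv2.imwrite('pics/p7.png',np.hstack([cv2.resize(b[110:260,170:320],(400,400),interpolation=cv2.INTER_CUBIC),cv2.resize(a[100:300,156:356],(400,400),interpolation=cv2.INTER_CUBIC)])[:,:,::-1])
E
```

```text
[ 0.54392205 -0.03172394  0.15367109] [ 0.02351344  0.89055584 -0.96002441] 0.06265674581693209
```

View pics/p7.png

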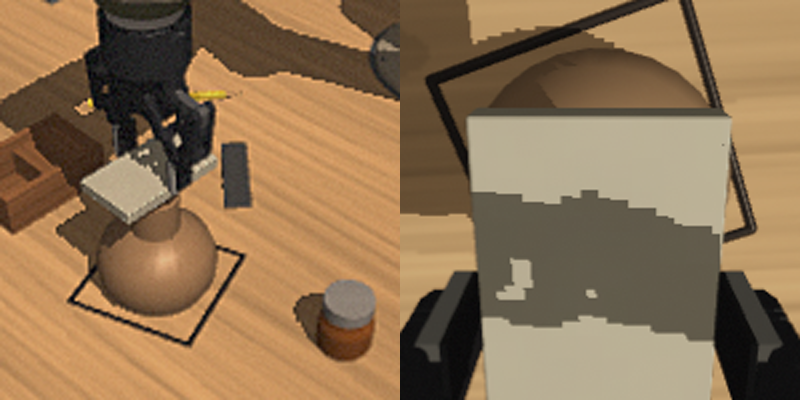

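The tile is flat and held at its middle above the pot, which stands inside the square. The jar is untouched. Lowering gently.

>>> jog_arm --hand '[0.055, 0.055, 0.055, 0.055, 0.055]' --pt "0 0 -0.007" --pt "0 0 -0.005" --pt "0 0 -0.003" --pt "0 0 -0.002" --pt "0 0 0" --yaw '[0, 0, 0, 0, 0]'

```text
time_s: 27.62
position: [0.5434, -0.0314, 0.1357]
tool_rot: [[-0.999, 0.054, -0.0], [0.054, 0.999, 0.0], [0.0, 0.0, -1.0]]
ft_force: [0.1, -0.2, -1.3]
grip_width: 0.0626
gripper_force: 33.5
```

>>> jog_arm --hand '[0.055, 0.055, 0.055, 0.055, 0.055]' --pt "0 0 -0.001" --pt "0 0 -0.001" --pt "0 0 0" --pt "0 0 0" --pt "0 0 0" --yaw '[0, 0, 0, 0, 0]'

```text
time_s: 28.25
position: [0.5435, -0.0315, 0.1342]
tool_rot: [[-0.999, 0.054, 0.0], [0.054, 0.999, -0.0], [-0.0, -0.0, -1.0]]
ft_force: [-1.6, 1.3, 4.2]
grip_width: 0.0629
gripper_force: 34.1
```

Contact at about 4 N. Releasing, then rising.

>>> jog_arm --hand '[0.063, 0.065, 0.07, 0.078, 0.085]' --pt "0 0 0" --pt "0 0 0" --pt "0 0 0" --pt "0 0 0" --pt "0 0 0" --yaw '[0, 0, 0, 0, 0]'

```text
time_s: 28.88
position: [0.5435, -0.0315, 0.1337]
tool_rot: [[-0.999, 0.054, -0.0], [0.054, 0.999, 0.0], [0.0, 0.0, -1.0]]
ft_force: [0.1, 0.3, -0.6]
grip_width: 0.085
gripper_force: 0.0
```

>>> jog_arm --hand '[0.085, 0.085, 0.085, 0.085, 0.085]' --pt "0 0 0.005" --pt "0 0 0.015" --pt "0 0 0.03" --pt "0 0 0.035" --pt "0 0 0.035" --yaw '[0, 0, 0, 0, 0]'

```text
time_s: 29.5
position: [0.5433, -0.0314, 0.2562]
tool_rot: [[-0.999, 0.054, 0.001], [0.054, 0.999, -0.0], [-0.001, -0.0, -1.0]]
ft_force: [-0.7, -0.1, -0.6]
grip_width: 0.0849
gripper_force: 0.0
```

>>> jog_arm --hand '[0.085, 0.085, 0.085, 0.085, 0.085]' --pt "0 0 0" --pt "0 0 0" --pt "0 0 0" --pt "0 0 0" --pt "0 0 0" --yaw '[0, 0, 0, 0, 0]'

```text
time_s: 30.12
position: [0.5434, -0.0314, 0.2535]
tool_rot: [[-0.999, 0.054, -0.001], [0.054, 0.999, 0.0], [0.001, 0.0, -1.0]]
ft_force: [0.6, -0.3, -0.2]
grip_width: 0.085
gripper_force: 0.0
```

```bash
python3 - <<'E'
from h import *
np.set_printoptions(precision=4,suppress=True)
C=cam('wrist');a=env.get_image('wrist');s=env.get_image('scene')
m=cv2.inRange(cv2.cvtColor(a,cv2.COLOR_RGB2HSV),(15,0,60),(50,70,255))
cs=max(cv2.findContours(m[:280],cv2.RETR_EXTERNAL,cv2.CHAIN_APPROX_NONE)[0],key=cv2.contourArea)
r=cv2.boundingRect(cs);print(r,atz(C,(r[0]+r[2]/2,r[1]+r[3]/2),.128))
cv2.imwrite('pics/p8.png',np.hstack([cv2.resize(s[110:260,170:320],(400,400),interpolation=cv2.INTER_CUBIC),cv2.resize(a[80:280,156:356],(400,400),interpolation=cv2.INTER_CUBIC)])[:,:,::-1])
E
```

```text
(219, 131, 73, 112) [ 0.5423 -0.0318  0.128 ]
```

View pics/p8.png

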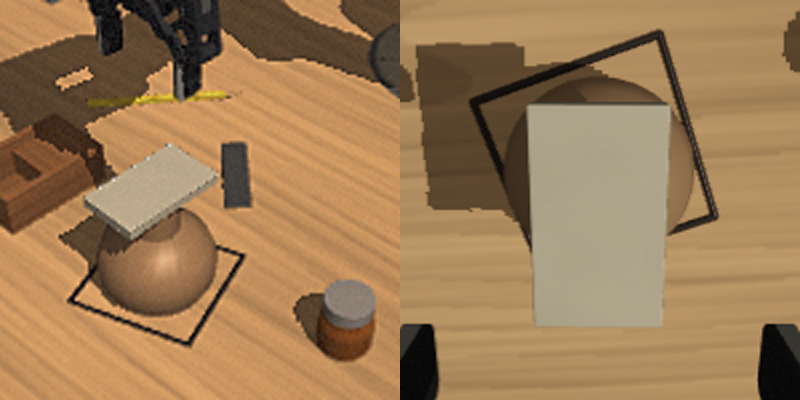

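The tile lies flat over the pot, centred at (0.542, -0.032). The pot is in the square and the arm is clear.

```bash
python3 -c "
from rig import env
print(env.close_job())"
```

```text
the job is handed in; nothing more can be done
None
```

I handed the job in at about 30 s; no verdict came back, but the last pictures show the pot in the middle of the square, the tile flat and centred on its rim, the jar where it stood and the arm clear.

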